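# Mount the flat forming stake in its taper socket

## Robot

A 6-joint arm with a two-finger parallel gripper is mounted at the origin on the work surface. World frame = base frame: x ahead of the robot, y to its left, z up, the work surface at z = 0. Lengths are in mm, angles in rad, forces in N, time in s.
With the tool pointing down it reaches from about 275 to 725 mm from the base axis. Payload 15.9 kg.
Tool frame: the origin (TCP) lies at the centre of the arm's flange, where the gripper is bolted on; the fingertips stand 173 mm ahead of it and the grasp point (between the pads) lies 155 mm ahead of it (tcp_to_grasp is the distance from the TCP to the grasp point, in mm); z points along the fingers, y is the direction in which the jaws open and shut (so a half turn about z gives the same grasp; the last joint's range is limited). The gripper opens to 85 mm and grips with 20 to 120 N. Pads are 22 mm wide; open, the fingers measure 114 mm over their backs; the gripper's body (76 mm by 85 mm) begins 54 mm behind the grasp point. The pads swing forward as they close: fully open they stand 13 mm farther back than shut.
Start: joints at [1.102, 0.213, -0.034, 1.323, 0, 1.571], TCP at [225.9, 446.044, 404.706] pointing down, gripper open.
Joint ranges: [-2.98, 2.98], [-0.74, 1.72], [-1.14, 1.35], [-2.1, 2.04], [-1.57, 1.44], [-3.14, 3.14]. Speed limits (rad/s): [1.89, 1.89, 2.39, 2.57, 3.14, 3.14].

## Interface

Orientations are given as a unit quaternion [x, y, z, w].
In Python, from workcell import get_obs, capture, sign_off, tcp_to_grasp gives the robot as it stands.
- The arm moves only by the tool servo_tool, never from a script. Its argument "rows" is one flat list of numbers, 7 for each row, row after row: the shift along the tool's x, y, z in mm, then the turn, a rotation vector about the tool's x, y, z in degrees, then the opening, from 0 (shut) to 1 (fully open). A call has exactly 10 rows; each row is the pose to reach, as a shift and turn from the pose commanded when the call began, along the tool's axes at that moment; what a row does not reach only later rows make up. A row lasts 1/10 s, in which the tool goes at most 50 mm and 8.59 degrees, less where a joint would pass 70% of its speed; a pose out of reach is approached as far as the arm can. A call with a gripper value outside its range is refused whole. The fingers move at their own pace and stop on an object; the grip force is fixed at half the most. Time passes only in rows, so rows that repeat a pose let the fingers close, or fill a call up. It gives the time, the measured TCP pose, the force and the opening at its end, in the units of the state.
- get_obs(): the state, without advancing time (a new reading comes with each control period).
- capture(name): name is "scene" or "top"; returns a dict with "pixels" (480x640x3 uint8, blue, green, red), "vertical_fov" (degrees; the focal length in pixels is half the picture's height over the tangent of half this angle, whatever the lens; pixels are square), "cx", "cy" (the principal point, pixels), "distortion" ([k1, k2, p1, p2, k3] as OpenCV has them; the pictures are not rectified), "R" (3x3) and "t" (3): a world point X has camera coordinates R X + t. Camera axes: x right, y down, z forward; pixel columns grow to the right and rows downward; lengths in mm; the calibration is good to about 2 mm. A picture is of the moment at which its call begins. There is no depth.
- sign_off(): hands the job in, once; it reports no verdict.
The state is a dict: "clock": time; "joints": joint angles; "joint_velocities": joint speeds; "joint_efforts": joint torques, N m; "tcp_pos": TCP position; "tool_rot": TCP orientation; "ft_force": force on the tool from outside, world axes, zero at the start; "torque": the same for the moment, N m; "width": finger opening in mm.
Only numpy, scipy, OpenCV 4.12 (cv2) and the standard library are available. Lean on these libraries where they do the work, as an engineer would, in place of code of your own. Each camera call takes 0.05 s, during which the arm holds its last target. There are 200 camera calls.

## Task

Take the flat-topped steel stake from the wooden rack, set its tapered shank gently into the bench socket and let go, so that it stands there by its own weight. Then take the wooden maul by its handle and drive the stake home with light taps of the maul's flat end on its top, at least two separate taps with the maul lifted clear between them, until it stops dead and stays locked, holding down the spring plug at the bottom of the socket; never strike or press it with more than 30 N. Finally stand the maul upright on the bench again, on its head, let go, and leave the other things where they are.

Things in the scene. Friction and masses are not known exactly. Their poses are not given: they have to be found in the camera images.
- stake_head (a point): The stake to mount: bright steel, about 0.35 kg, a plain flat-topped cylinder head 36 mm across and 45 mm tall over a round tapered shank 44 mm long. This point is the centre of the head, 22.5 mm below its flat top and above its shoulder; z up the stake's axis. It starts upright in one of the rack's two holes, resting on its shoulder, the head wholly above the rack.
- stake_shoulder (a point): The centre of the underside of that stake's head, where the tapered shank begins (24 mm across here, 17 mm at the tip 44 mm below); z up its axis. The flat top is 45 mm above it.
- socket_face (a point): The centre of the round flat top face of the bench socket, 56 mm above the bench; z up. The taper bore is about 21 mm across here, narrows like the shank and is lined with spring jaws: a stake let go in it stops with its shoulder 12 to 20 mm above this face and stands by itself.
- socket: The bench socket: a dark steel barrel 54 mm across, 56 mm high, fixed on a 110 mm square foot plate 8 mm thick; origin under its centre. A stake driven down its bore meets a resistance growing to some 5 to 20 N, then stops dead on the bottomed plug. How deep that is was set beforehand and differs each time: the shoulder is then 0 to 13 mm above the face. The wedged taper holds it there.
- plug (a joint): The spring plug at the bottom of the bore, out of sight under the shank: 0 (m) while nothing presses on it, 0.003 when pressed fully down (dead stop), its weak spring pushing back with up to 4 N. It counts as held down beyond 0.002; only a stake wedged in the taper keeps it there.
- rack_top (a point): The centre of the top of the wooden stake rack, a fixed block 70 x 200 x 55 mm (this point is 55 mm above the bench). Its two holes, 28 mm wide and 50 mm deep, lie 55 mm either side of this point along the block's long axis y. One holds the flat-topped stake, the other the ball stake; either way round.
- ball_stake_ball (a point): The ball of the other stake in the rack (not to be moved): a 28 mm steel ball on a thin neck over a 36 mm collar; centre of the ball, 36 mm above the rack's top.
- maul_grip (a point): The wooden maul, about 0.3 kg, 110 mm tall, standing upright on the flat end of its head with the handle straight up: head a cylinder 51 mm across and 50 mm tall, handle a round bar 25 mm across and 60 mm long above it. This point is the middle of the handle, 80 mm above the flat striking end and 30 mm below the handle's top; z points from the striking end to the handle's top.
- maul_face (a point): The centre of the maul's flat striking end (underneath as it stands), 80 mm below the middle of its handle.
- jar: A clear glass jar with a steel cap, 84 mm across and 100 mm tall, to be left alone; origin at the centre of its underside.
- basket: A shallow wooden bowl 130 mm across and 40 mm tall, to be left alone; origin at the centre of its underside.
Mind the look-alikes: they are no part of the job. Of the things shaped like the part that bears maul_grip, the wooden one is meant.

How it is judged:
By the outcome, as a careful person would: the job done as asked, in the order asked, and still so for the second after the job is handed in, with the robot touching nothing.
It also fails if it takes over 67 s, if anything falls off the work surface, if the arm or the gripper's body presses on something with over 40 N, if the wrist force passes 120 N, or if a joint passes its speed limit or range.

## Working session

There is one attempt and no reset: what is moved stays moved. The work goes in short steps, Python scripts to look and compute and a tool call to move; the robot and the scene stay as the last step left them, time stands still between calls to the robot, and variables do not carry over. Pictures are saved under pics/ and viewed, about 8 in all and at most 12, crops included, and the job is handed in when it is done.

Besides the shell and the picture viewer there is one more tool, called after ">>>" as name(argument=value, ...) on one line, values as JSON. servo_tool: Moves the arm, as the interface text tells. Its arguments: {"type":"object","properties":{"rows":{"type":"array","items":{"type":"number"}}},"required":["rows"]}

```bash
mkdir -p pics
cat > h.py <<'E'
import numpy as np,cv2
from workcell import *
from scipy.spatial.transform import Rotation as Ro
def cap(n,f=None):
    c=capture(n)
    p=np.array(c["pixels"],np.uint8)
    if f: cv2.imwrite("pics/"+f,p)
    fl=240/np.tan(np.radians(c["vertical_fov"])/2)
    c["K"]=np.array([[fl,0,c["cx"]],[0,fl,c["cy"]],[0,0,1]]);c["p"]=p
    c["R"]=np.array(c["R"]);c["t"]=np.array(c["t"]);c["d"]=np.array(c["distortion"],float)
    return c
def ray(c,uv):
    x=cv2.undistortPoints(np.array([[uv]],float),c["K"],c["d"])[0,0]
    d=c["R"].T@np.array([x[0],x[1],1]);return -c["R"].T@c["t"],d/np.linalg.norm(d)
def onz(c,uv,z):
    o,d=ray(c,uv);return o+d*(z-o[2])/d[2]
def tri(c1,u1,c2,u2):
    o1,d1=ray(c1,u1);o2,d2=ray(c2,u2)
    s=np.linalg.lstsq(np.c_[d1,-d2],o2-o1,rcond=None)[0]
    a=o1+s[0]*d1;b=o2+s[1]*d2;return (a+b)/2,np.linalg.norm(a-b)
def proj(c,X):
    return cv2.projectPoints(np.array([X],float),cv2.Rodrigues(c["R"])[0],c["t"],c["K"],c["d"])[0][0,0]
E
python3 - <<'E'
from h import *
np.set_printoptions(precision=3,suppress=True)
for n in("scene","top"):
    c=cap(n,n+"0.png");print(n,c["vertical_fov"],-c["R"].T@c["t"],c["R"],c["d"])
print(get_obs(),tcp_to_grasp)
E
```

```text
scene 57.41423777183984 [1030.803  388.147  806.933] [[-0.698  0.716 -0.013]
 [ 0.567  0.542 -0.621]
 [-0.437 -0.441 -0.784]] [-0.11  0.    0.    0.    0.  ]
top 55.260758554724575 [429.194  -9.765 910.547] [[-0.01  -1.     0.018]
 [-0.981  0.006 -0.193]
 [ 0.193 -0.02  -0.981]] [-0.052  0.     0.     0.     0.   ]
{'clock': 0.1, 'joints': array([ 1.102,  0.213, -0.035,  1.324,  0.   ,  1.571]), 'joint_velocities': array([-0.   , -0.001,  0.003, -0.   , -0.001,  0.003]), 'joint_efforts': array([ -0.001, -68.725,  48.781,   0.012,  -0.   ,  -0.   ]), 'tcp_pos': array([225.844, 445.939, 404.25 ]), 'tool_rot': array([ 0.232,  0.973, -0.001, -0.   ]), 'ft_force': array([-0.345, -0.036, -0.586]), 'torque': array([ 0.011, -0.029,  0.046]), 'width': 85.77532895175702} 154.70000000000002
```

View pics/scene0.png

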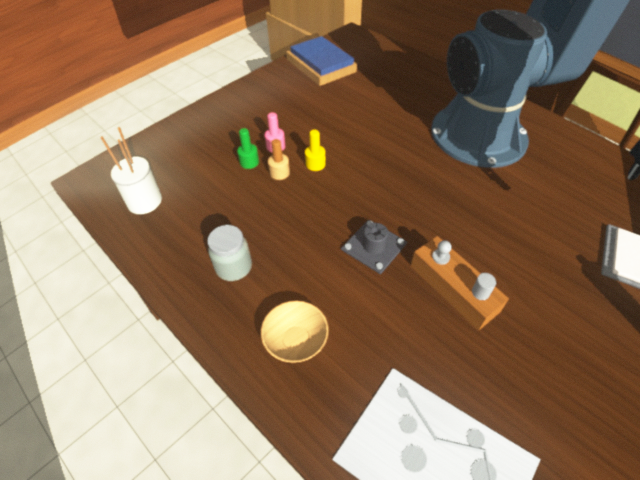

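View pics/top0.png

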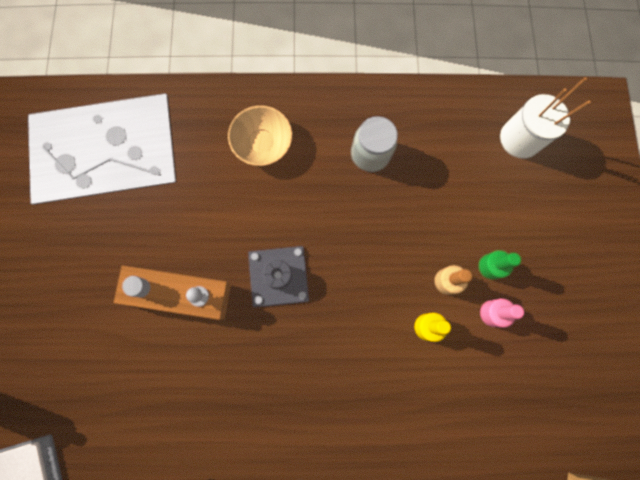

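Flat stake: scene (485,287), top view (134,286). Socket: scene (375,237), top view (278,274). Wooden maul: scene (278,160), top view (453,280), with yellow, pink and green look-alikes around it. I'll make one zoomed montage for exact pixels.

Run:
```python
from h import *
s=cv2.imread("pics/scene0.png");t=cv2.imread("pics/top0.png")
def cr(im,u,v,w=33,h=25,k=6):
    a=cv2.resize(im[v-h:v+h,u-w:u+w],None,fx=k,fy=k,interpolation=cv2.INTER_CUBIC)
    a=a[:,:396]
    for i in range(0,2*w,10):
        cv2.line(a,(i*k,0),(i*k,5),(0,255,255),1);cv2.putText(a,str(u-w+i),(i*k,14),0,.32,(0,255,255))
    for i in range(0,2*h,10):
        cv2.line(a,(0,i*k),(5,i*k),(0,255,255),1);cv2.putText(a,str(v-h+i),(6,i*k+4),0,.32,(0,255,255))
    return a[:290]
m=np.vstack([np.hstack([cr(s,485,290),cr(t,140,286)]),np.hstack([cr(s,375,238),cr(t,278,274)])])
cv2.imwrite("pics/m1.png",m)
print(m.shape)
```

```text
(580, 792, 3)
```

View pics/m1.png

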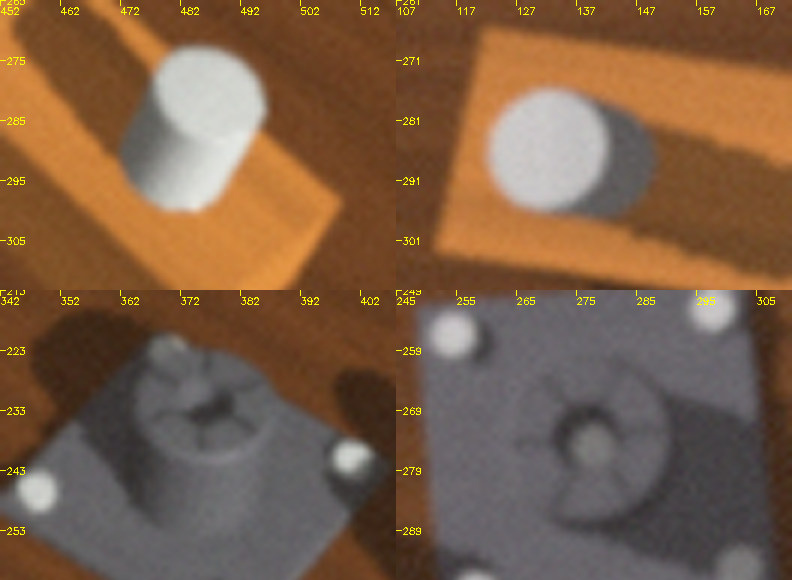

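Run:
```python
from h import *
s=cv2.imread("pics/scene0.png");t=cv2.imread("pics/top0.png")
def cr(im,u,v,w,h,k):
    a=cv2.resize(im[v-h:v+h,u-w:u+w],None,fx=k,fy=k,interpolation=cv2.INTER_CUBIC)
    for i in range(0,2*w,10):
        cv2.line(a,(i*k,0),(i*k,5),(0,255,255),1);cv2.putText(a,str(u-w+i),(i*k,14),0,.32,(0,255,255))
    for i in range(0,2*h,10):
        cv2.line(a,(0,i*k),(5,i*k),(0,255,255),1);cv2.putText(a,str(v-h+i),(6,i*k+4),0,.32,(0,255,255))
    return a
cv2.imwrite("pics/m2.png",np.hstack([cr(s,283,150,50,45,6)[:, :400*1],cr(t,470,298,33,45,6)]))
c1=cap("scene");c2=cap("top");np.set_printoptions(precision=1,suppress=True)
st,e=tri(c1,(487.2,280.5),c2,(132.3,285.8));print("stake top",st,e)
so,e=tri(c1,(376.2,232),c2,(276.9,274.1));print("socket",so,e)
for n,a,b,z in(("scene",(487.2,280.5),(376.2,232),0),("top",(132.3,285.8),(276.9,274.1),0)):
    c=c1 if n=="scene" else c2
    print(n,onz(c,a,100),onz(c,b,56))
```

```text
stake top [497.5 294.1  98.2] 2.11584503460624
socket [522.1  40.3  51.3] 0.869342107007979
scene [498.1 295.2 100. ] [525.   42.8  56. ]
top [497.8 292.5 100. ] [521.8  39.7  56. ]
```

View pics/m2.png

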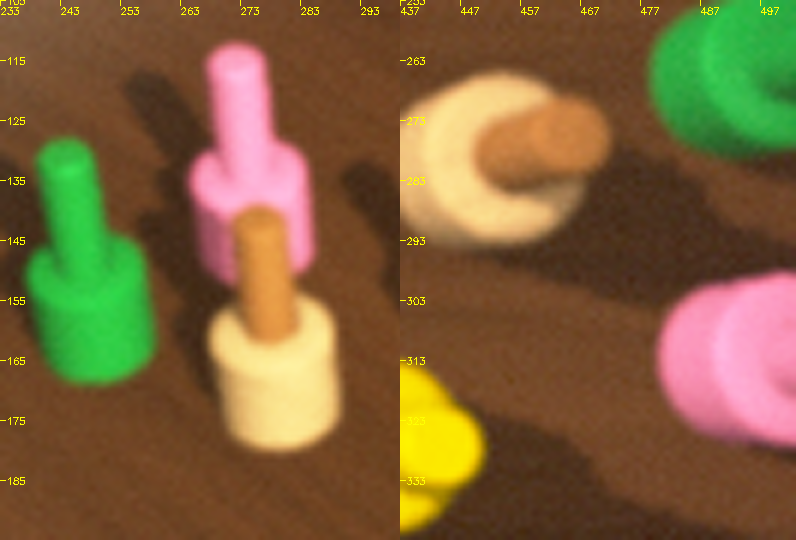

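Run:
```python
from h import *
np.set_printoptions(precision=1,suppress=True)
c1=cap("scene");c2=cap("top")
print("maul top",*tri(c1,(276.5,141.2),c2,(465.8,275.3)),onz(c1,(276.5,141.2),110),onz(c2,(465.8,275.3),110))
hsv=cv2.cvtColor(c2["p"],cv2.COLOR_BGR2HSV); hs=cv2.cvtColor(c1["p"],cv2.COLOR_BGR2HSV)
for n,lo,hi in(("yellow",26,33),("green",50,75),("pink",150,175)):
    for c,h in((c1,hs),(c2,hsv)):
        m=((h[...,0]>=lo)&(h[...,0]<=hi)&(h[...,1]>90)&(h[...,2]>120)).astype(np.uint8)
        k,l,s,ce=cv2.connectedComponentsWithStats(m);i=1+s[1:,4].argmax()
        x,y,w,hh,_=s[i]
        # head-bottom-front: base
        print(n,s[i],onz(c,ce[i],45))
# rack corners in top view
m=cv2.inRange(hsv,(5,150,130),(18,255,255));k,l,s,ce=cv2.connectedComponentsWithStats(m);print(s[:6])
i=1+s[1:,4].argmax()
r=cv2.boxPoints(cv2.minAreaRect(cv2.findContours((l==i).astype(np.uint8),0,1)[0][0]));
for p in r: print(p,onz(c2,p,55))
print("ball",tri(c1,(445,246),c2,(200,297)))
```

```text
maul top [ 510.1 -296.3  109.9] 2.0921348067553125 [ 509.9 -295.1  110. ] [ 510.7 -297.2  110. ]
yellow [ 572   71   68   59 2313] [-410.1  229.5   45. ]
yellow [415 314  35  26 617] [ 423.4 -247.7   45. ]
green [238 128  21  41 553] [ 540.5 -387.1   45. ]
green [479 251  42  26 739] [ 540.8 -384.7   45. ]
pink [265 113  20  37 216] [ 440.8 -398.    45. ]
pink [481 298  43  30 841] [ 446.2 -384.3   45. ]
[[     0      0    640    480 304047]
 [   561     77     26     24    103]
 [   556     88     11     10     34]
 [   569    100     22     15     79]
 [   279    110      1      1      1]
 [   227    132      1      1      1]]
[112.4 303. ] [470.  344.6  55. ]
[118.4 263.9] [542.9 338.3  55. ]
[226.5 280.4] [510.8 133.6  55. ]
[220.5 319.5] [439.  142.9  55. ]
ball (array([476.3, 179.5,  83.9]), np.float64(9.152187238041112))
```

```bash
cat >> h.py <<'E'
def to(g,yaw=90):
    "shift+turn in tool axes to bring grasp point to g with tool down, jaws at yaw deg"
    o=get_obs();R=Ro.from_quat(o["tool_rot"]);y=np.radians(yaw)
    yt=np.array([np.cos(y),np.sin(y),0]);zt=np.array([0,0,-1.]);T=Ro.from_matrix(np.c_[np.cross(yt,zt),yt,zt])
    p=np.array(g,float)+[0,0,tcp_to_grasp]
    d=R.inv().apply(p-np.array(o["tcp_pos"]));r=(R.inv()*T).as_rotvec(degrees=True)
    print("t",o["clock"],"shift",d.round(1),"turn",r.round(1),"F",np.round(o["ft_force"],1),"w",round(o["width"],1))
E
python3 -c "
from h import *
to([497.7,293.8,160])"
```

```text
t 0.3 shift [-311.3  -12.9   89.9] turn [ -0.   -0.  -26.9] F [-0.1  0.3 -0.8] w 85.4
```

>>> servo_tool(rows=[-31,-1.3,9,0,0,-2.7,1,-62,-2.6,18,0,0,-5.4,1,-93,-3.9,27,0,0,-8.1,1,-124,-5.2,36,0,0,-10.8,1,-155,-6.5,45,0,0,-13.5,1,-186,-7.8,54,0,0,-16.2,1,-217,-9,63,0,0,-18.9,1,-248,-10.4,72,0,0,-21.6,1,-280,-11.6,81,0,0,-24.3,1,-311,-13,90,0,0,-26.9,1])

```text
clock: 1.3
tcp_pos: [498.6, 293.1, 314.3]
tool_rot: [-0.001, 1.0, -0.0, -0.0]
ft_force: [-0.3, 0.6, -0.1]
width: 85.5
```

```bash
python3 -c "
from h import *
to([497.7,293.8,82])"
```

```text
t 1.3 shift [ 0.9  0.7 77.6] turn [-0.  -0.   0.1] F [-0.3  0.6 -0.1] w 85.5
```

>>> servo_tool(rows=[0,0.5,13,0,0,0,1,0,0.5,26,0,0,0,1,0,0.5,39,0,0,0,1,0,0.5,52,0,0,0,1,0,0.5,65,0,0,0,1,0,0.5,77,0,0,0,1,0,0.5,77,0,0,0,1,0,0.5,77,0,0,0,0,0,0.5,77,0,0,0,0,0,0.5,77,0,0,0,0])

```text
clock: 2.3
tcp_pos: [497.7, 294.6, 238.4]
tool_rot: [-0.0, 1.0, 0.0, 0.0]
ft_force: [1.2, -0.3, -0.6]
width: 44.2
```

>>> servo_tool(rows=[0,0,0,0,0,0,0,0,0,0,0,0,0,0,0,0,0,0,0,0,0,0,0,-15,0,0,0,0,0,0,-35,0,0,0,0,0,0,-57,0,0,0,0,0,0,-79,0,0,0,0,0,0,-100,0,0,0,0,0,0,-110,0,0,0,0,0,0,-110,0,0,0,0])

```text
clock: 3.3
tcp_pos: [497.8, 294.6, 348.7]
tool_rot: [-0.0, 1.0, 0.0, 0.001]
ft_force: [0.1, 0.2, -3.2]
width: 34.7
```

```bash
python3 -c "
from h import *
to([522.1,40.3,186])"
```

```text
t 3.3 shift [ -24.2 -254.3    7.8] turn [0.1 0.1 0. ] F [ 0.1  0.2 -3.2] w 34.7
```

>>> servo_tool(rows=[-1,-10,0,0,0,0,0,-4,-40,0,0,0,0,0,-7,-75,0,0,0,0,0,-11,-110,0,0,0,0,0,-14,-145,0,0,0,0,0,-18,-185,0,0,0,0,0,-21,-220,8,0,0,0,0,-24,-245,20,0,0,0,0,-24,-254,34,0,0,0,0,-24,-254,44,0,0,0,0])

```text
clock: 4.3
tcp_pos: [520.9, 38.7, 301.7]
tool_rot: [0.001, 1.0, -0.0, -0.001]
ft_force: [-1.2, 0.1, -3.6]
width: 34.9
```

Run:
```python
from h import *
np.set_printoptions(precision=1,suppress=True)
to([522.1,40.3,186]);o=get_obs();print(o["tcp_pos"])
a=cap("scene");b=cap("top");g=np.array(o["tcp_pos"])-[0,0,tcp_to_grasp]
for n,c in(("s",a),("t",b)):
    print(n,"sock",proj(c,[522.1,40.3,56]),"tip",proj(c,g-[0,0,72.7]),"shoulder",proj(c,g-[0,0,28.7]))
def cr(im,u,v,w=33,h=40,k=6):
    q=cv2.resize(im[v-h:v+h,u-w:u+w],None,fx=k,fy=k,interpolation=cv2.INTER_CUBIC)
    for i in range(0,2*w,10): cv2.line(q,(i*k,0),(i*k,5),(0,255,255),1);cv2.putText(q,str(u-w+i),(i*k,14),0,.32,(0,255,255))
    for i in range(0,2*h,10): cv2.line(q,(0,i*k),(5,i*k),(0,255,255),1);cv2.putText(q,str(v-h+i),(6,i*k+4),0,.32,(0,255,255))
    return q
cv2.imwrite("pics/m3.png",np.hstack([cr(a["p"],380,220),cr(b["p"],278,270)]))
```

```text
t 4.3 shift [ -1.1   1.6 -39. ] turn [-0.  -0.1 -0.1] F [-1.2  0.1 -3.6] w 34.9
[520.9  38.7 301.7]
s sock [376.2 230.6] tip [376.6 224.6] shoulder [378.4 211.2]
t sock [276.6 274. ] tip [276.9 273.5] shoulder [275.4 270.8]
```

View pics/m3.png

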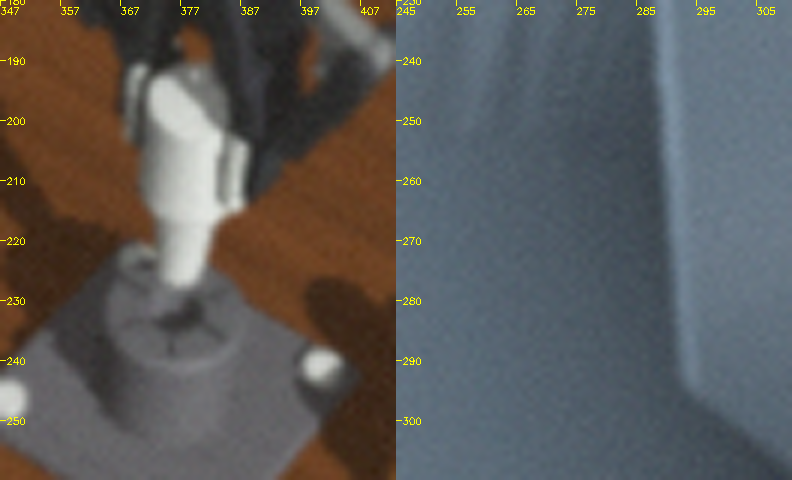

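Run:
```python
from h import *
np.set_printoptions(precision=1,suppress=True)
a=cap("scene");b=cap("top")
print("tip apparent scene",onz(a,(377.5,225.8),74.3),"face",onz(a,(376.4,232),56))
for n,c,(x0,x1,y0,y1) in(("top0",b,(240,315,240,310)),("scene0",a,(335,410,210,280))):
    im=cv2.imread(f"pics/{n}.png");g=cv2.cvtColor(im,6);hs=cv2.cvtColor(im,cv2.COLOR_BGR2HSV)
    m=np.zeros_like(g);m[y0:y1,x0:x1]=((g>135)&(hs[...,1]<60))[y0:y1,x0:x1]
    k,l,s,ce=cv2.connectedComponentsWithStats(m)
    for i in range(1,k):
        if s[i,4]>8: print(n,s[i],ce[i],onz(c,ce[i],12))
    # plate outline
    m=np.zeros_like(g);m[y0:y1,x0:x1]=((hs[...,1]<75))[y0:y1,x0:x1]
    ct=max(cv2.findContours(m,0,1)[0],key=cv2.contourArea);r=cv2.minAreaRect(ct);print(r,onz(c,r[0],8))
```

```text
tip apparent scene [522.1  42.1  74.3] face [524.7  43.1  56. ]
top0 [294 248   7   8  45] [297.1 251.4] [571.3   2.5  12. ]
top0 [250 253   8   7  46] [253.9 256. ] [562.8  87.8  12. ]
top0 [255 296   7   8  43] [258.  299.6] [477.2  78.7  12. ]
((277.82916259765625, 276.3441467285156), (56.844486236572266, 56.78226089477539), 84.64418029785156) [522.6  40.6   8. ]
scene0 [398 238   6   5  22] [400.  240.2] [476.   77.7  12. ]
scene0 [345 243   7   7  37] [348. 246.] [570.9   2.6  12. ]
scene0 [376 262   7   8  41] [379.1 265.5] [563.2  88.   12. ]
((373.5613098144531, 244.91036987304688), (51.386234283447266, 43.52409744262695), 34.38034439086914) [525.9  40.8   8. ]
```

>>> servo_tool(rows=[-2.7,1.5,0,0,0,0,0,-2.7,1.5,3,0,0,0,0,-2.7,1.5,6,0,0,0,0,-2.7,1.5,9,0,0,0,0,-2.7,1.5,12,0,0,0,0,-2.7,1.5,15,0,0,0,0,-2.7,1.5,17,0,0,0,0,-2.7,1.5,19,0,0,0,0,-2.7,1.5,21,0,0,0,0,-2.7,1.5,23,0,0,0,0])

```text
clock: 5.5
tcp_pos: [524.4, 41.9, 280.6]
tool_rot: [-0.0, 1.0, -0.0, 0.0]
ft_force: [0.3, 0.8, -3.3]
width: 34.6
```

>>> servo_tool(rows=[0.5,-1,0,0,0,0,0,0.5,-1,0,0,0,0,0,0.5,-1,1,0,0,0,0,0.5,-1,2,0,0,0,0,0.5,-1,3,0,0,0,0,0.5,-1,4,0,0,0,0,0.5,-1,5,0,0,0,0,0.5,-1,6,0,0,0,0,0.5,-1,7,0,0,0,0,0.5,-1,8,0,0,0,0])

```text
clock: 6.5
tcp_pos: [523.8, 41.0, 272.6]
tool_rot: [-0.0, 1.0, -0.0, -0.0]
ft_force: [-0.8, 0.4, -4.2]
width: 34.7
```

>>> servo_tool(rows=[0,0,1,0,0,0,0,0,0,2,0,0,0,0,0,0,3,0,0,0,0,0,0,4,0,0,0,0,0,0,5,0,0,0,0,0,0,6,0,0,0,0,0,0,7,0,0,0,0,0,0,8,0,0,0,0,0,0,9,0,0,0,0,0,0,10,0,0,0,0])

```text
clock: 7.5
tcp_pos: [523.9, 41.0, 262.7]
tool_rot: [-0.0, 1.0, 0.0, 0.0]
ft_force: [0.6, 0.5, -3.4]
width: 34.6
```

>>> servo_tool(rows=[0,0,0.5,0,0,0,0,0,0,1,0,0,0,0,0,0,1.5,0,0,0,0,0,0,2,0,0,0,0,0,0,2.5,0,0,0,0,0,0,3,0,0,0,0,0,0,3.5,0,0,0,0,0,0,4,0,0,0,0,0,0,4,0,0,0,0,0,0,4,0,0,0,0])

```text
clock: 8.5
tcp_pos: [523.8, 41.0, 258.7]
tool_rot: [-0.0, 1.0, 0.0, -0.0]
ft_force: [-0.2, 1.7, -3.3]
width: 35.0
```

>>> servo_tool(rows=[0,0,0.4,0,0,0,0,0,0,0.8,0,0,0,0,0,0,1.2,0,0,0,0,0,0,1.6,0,0,0,0,0,0,2,0,0,0,0,0,0,2.4,0,0,0,0,0,0,2.8,0,0,0,0,0,0,3,0,0,0,0,0,0,3,0,0,0,0,0,0,3,0,0,0,0])

```text
clock: 9.5
tcp_pos: [523.8, 41.0, 255.7]
tool_rot: [-0.0, 1.0, 0.0, -0.0]
ft_force: [-0.6, 2.0, -0.8]
width: 34.9
```

>>> servo_tool(rows=[0,0.5,0,0,0,0,0,0,0.5,0,0,0,0,0,0,0.5,0,0,0,0,0.5,0,0.5,0,0,0,0,0.7,0,0.5,0,0,0,0,1,0,0.5,0,0,0,0,1,0,0.5,0,0,0,0,1,0,0.5,0,0,0,0,1,0,0.5,-5,0,0,0,1,0,0.5,-15,0,0,0,1])

```text
clock: 10.5
tcp_pos: [523.6, 41.4, 270.8]
tool_rot: [-0.0, 1.0, -0.0, -0.001]
ft_force: [0.5, 0.5, 0.6]
width: 85.5
```

```bash
python3 -c "
from h import *
to([510.5,-296.3,190])"
```

```text
t 10.5 shift [  13.4 -337.7  -73.9] turn [-0.  -0.1  0. ] F [0.5 0.5 0.6] w 85.5
```

>>> servo_tool(rows=[0,0,-25,0,0,0,1,0,0,-55,0,0,0,1,2,-40,-74,0,0,0,1,4,-85,-74,0,0,0,1,6,-130,-74,0,0,0,1,8,-175,-74,0,0,0,1,10,-220,-74,0,0,0,1,12,-265,-74,0,0,0,1,13,-305,-74,0,0,0,1,13,-337,-74,0,0,0,1])

```text
clock: 11.5
tcp_pos: [510.5, -297.9, 345.7]
tool_rot: [0.0, 1.0, -0.0, 0.0]
ft_force: [0.5, -0.1, 0.3]
width: 84.9
```

Run:
```python
from h import *
np.set_printoptions(precision=1,suppress=True)
to([510.5,-296.3,84])
a=cap("scene");b=cap("top")
def cr(im,u,v,w=33,h=40,k=6):
    q=cv2.resize(im[v-h:v+h,u-w:u+w],None,fx=k,fy=k,interpolation=cv2.INTER_CUBIC)
    for i in range(0,2*w,10): cv2.line(q,(i*k,0),(i*k,5),(0,255,255),1);cv2.putText(q,str(u-w+i),(i*k,14),0,.32,(0,255,255))
    for i in range(0,2*h,10): cv2.line(q,(0,i*k),(5,i*k),(0,255,255),1);cv2.putText(q,str(v-h+i),(6,i*k+4),0,.32,(0,255,255))
    return q
cv2.imwrite("pics/m4.png",np.hstack([cr(a["p"],380,220),cr(b["p"],278,270)]))
```

```text
t 11.5 shift [  0.1   1.6 107. ] turn [-0.  0. -0.] F [ 0.5 -0.1  0.3] w 84.9
```

View pics/m4.png

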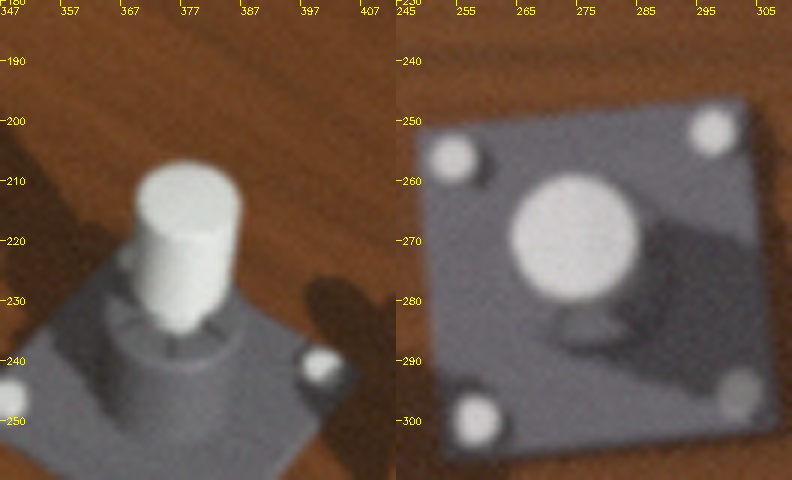

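>>> servo_tool(rows=[0,1,15,0,0,0,1,0,1,33,0,0,0,1,0,1,51,0,0,0,1,0,1,69,0,0,0,1,0,1,87,0,0,0,1,0,1,100,0,0,0,1,0,1,108,0,0,0,1,0,1,108,0,0,0,1,0,1,108,0,0,0,0,0,1,108,0,0,0,0])

```text
clock: 12.6
tcp_pos: [511.4, -294.7, 237.6]
tool_rot: [-0.0, 1.0, -0.0, 0.001]
ft_force: [0.3, 0.2, 0.3]
width: 58.5
```

>>> servo_tool(rows=[0,0,0,0,0,0,0,0,0,0,0,0,0,0,0,0,0,0,0,0,0,0,0,0,0,0,0,0,0,0,0,0,0,0,0,0,0,0,0,0,0,0,0,0,-10,0,0,0,0,0,0,-35,0,0,0,0,0,0,-65,0,0,0,0,0,0,-100,0,0,0,0])

```text
clock: 13.6
tcp_pos: [510.6, -294.3, 337.4]
tool_rot: [-0.0, 1.0, 0.0, -0.001]
ft_force: [0.7, -0.7, -3.3]
width: 23.5
```

Run:
```python
from h import *
np.set_printoptions(precision=1,suppress=True)
a=cap("scene");b=cap("top")
p,e=tri(a,(378.3,213),b,(274.7,269.5));print("stake top",p,e,onz(a,(378.3,213),117),onz(b,(274.7,269.5),117))
to([p[0],p[1],226])
```

```text
stake top [523.2  40.3 115.9] 0.6481457521052325 [523.9  41.2 117. ] [523.2  40.  117. ]
t 13.7 shift [-11.8 335.2 -40.1] turn [-0.2  0.3  0. ] F [ 0.5 -0.4 -3.7] w 23.5
```

>>> servo_tool(rows=[0,0,-20,0,0,0,0,-1,25,-45,0,0,0,0,-3,65,-45,0,0,0,0,-5,110,-45,0,0,0,0,-7,155,-45,0,0,0,0,-9,200,-45,0,0,0,0,-11,245,-45,0,0,0,0,-12,285,-45,0,0,0,0,-13,320,-45,0,0,0,0,-13,335.5,-45,0,0,0,0])

```text
clock: 14.7
tcp_pos: [523.4, 43.6, 381.2]
tool_rot: [-0.002, 1.0, 0.0, -0.001]
ft_force: [-0.7, -0.2, -2.6]
width: 23.6
```

>>> servo_tool(rows=[0,0,3,0,0,0,0,0,0,6,0,0,0,0,0,0,9,0,0,0,0,0,0,12,0,0,0,0,0,0,15,0,0,0,0,0,0,17,0,0,0,0,0,0,19,0,0,0,0,0,0,21,0,0,0,0,0,0,22,0,0,0,0,0,0,22,0,0,0,0])

```text
clock: 15.7
tcp_pos: [523.8, 40.9, 359.6]
tool_rot: [-0.0, 1.0, -0.0, -0.0]
ft_force: [0.1, -0.1, -3.4]
width: 23.7
```

>>> servo_tool(rows=[0,0,1,0,0,0,0,0,0,2,0,0,0,0,0,0,3,0,0,0,0,0,0,3.5,0,0,0,0,0,0,4,0,0,0,0,0,0,4.5,0,0,0,0,0,0,5,0,0,0,0,0,0,5.5,0,0,0,0,0,0,6,0,0,0,0,0,0,6.5,0,0,0,0])

```text
clock: 16.7
tcp_pos: [523.9, 41.0, 353.2]
tool_rot: [-0.0, 1.0, 0.0, 0.0]
ft_force: [0.0, 1.1, -1.9]
width: 23.8
```

>>> servo_tool(rows=[0,0,0.2,0,0,0,0,0,0,0.4,0,0,0,0,0,0,0.6,0,0,0,0,0,0,0.8,0,0,0,0,0,0,1,0,0,0,0,0,0,1.2,0,0,0,0,0,0,1.4,0,0,0,0,0,0,1.6,0,0,0,0,0,0,1.8,0,0,0,0,0,0,2,0,0,0,0])

```text
clock: 17.7
tcp_pos: [523.9, 40.9, 351.3]
tool_rot: [-0.0, 1.0, 0.0, 0.0]
ft_force: [1.3, 1.2, 0.3]
width: 23.5
```

>>> servo_tool(rows=[0,0,0.3,0,0,0,0,0,0,0.6,0,0,0,0,0,0,0.9,0,0,0,0,0,0,1.2,0,0,0,0,0,0,1.5,0,0,0,0,0,0,1.8,0,0,0,0,0,0,2,0,0,0,0,0,0,2,0,0,0,0,0,0,2,0,0,0,0,0,0,2,0,0,0,0])

```text
clock: 18.7
tcp_pos: [523.9, 40.9, 349.3]
tool_rot: [-0.0, 1.0, 0.0, 0.0]
ft_force: [0.2, 0.9, 3.1]
width: 23.5
```

>>> servo_tool(rows=[0,0,-6,0,0,0,0,0,0,-15,0,0,0,0,0,0,-20,0,0,0,0,0,0,-20,0,0,0,0,0,0,-15,0,0,0,0,0,0,-9,0,0,0,0,0,0,-5,0,0,0,0,0,0,-3,0,0,0,0,0,0,-1.5,0,0,0,0,0,0,-0.5,0,0,0,0])

```text
clock: 19.7
tcp_pos: [523.8, 40.9, 349.6]
tool_rot: [-0.0, 1.0, -0.0, -0.0]
ft_force: [0.2, -0.4, -3.4]
width: 24.0
```

>>> servo_tool(rows=[0,0,0.4,0,0,0,0,0,0,0.8,0,0,0,0,0,0,1.2,0,0,0,0,0,0,1.5,0,0,0,0,0,0,1.8,0,0,0,0,0,0,2.1,0,0,0,0,0,0,2.3,0,0,0,0,0,0,2.5,0,0,0,0,0,0,2.5,0,0,0,0,0,0,2.5,0,0,0,0])

```text
clock: 20.7
tcp_pos: [524.2, 41.1, 348.6]
tool_rot: [-0.0, 1.0, 0.0, 0.001]
ft_force: [-1.3, 1.6, 15.8]
width: 23.5
```

>>> servo_tool(rows=[0,0,0.1,0,0,0,0,0,0,0.2,0,0,0,0,0,0,0.3,0,0,0,0,0,0,0.4,0,0,0,0,0,0,0.4,0,0,0,0,0,0,0.4,0,0,0,0,0,0,0.4,0,0,0,0,0,0,0.4,0,0,0,0,0,0,0.4,0,0,0,0,0,0,0.4,0,0,0,0])

```text
clock: 21.7
tcp_pos: [524.3, 41.1, 348.5]
tool_rot: [-0.0, 1.0, 0.0, 0.002]
ft_force: [-2.6, 1.1, 18.6]
width: 23.7
```

>>> servo_tool(rows=[0,0,-6,0,0,0,0,0,0,-15,0,0,0,0,0,0,-20,0,0,0,0,0,0,-20,0,0,0,0,0,0,-15,0,0,0,0,0,0,-9,0,0,0,0,0,0,-6,0,0,0,0,0,0,-4.5,0,0,0,0,0,0,-3.5,0,0,0,0,0,0,-3,0,0,0,0])

```text
clock: 22.7
tcp_pos: [523.9, 41.0, 349.7]
tool_rot: [-0.0, 1.0, 0.0, -0.0]
ft_force: [0.0, -0.0, -3.3]
width: 23.9
```

>>> servo_tool(rows=[0,0,0.4,0,0,0,0,0,0,0.8,0,0,0,0,0,0,1.2,0,0,0,0,0,0,1.6,0,0,0,0,0,0,2,0,0,0,0,0,0,2.3,0,0,0,0,0,0,2.6,0,0,0,0,0,0,2.9,0,0,0,0,0,0,2.9,0,0,0,0,0,0,2.9,0,0,0,0])

```text
clock: 23.7
tcp_pos: [524.2, 41.1, 348.5]
tool_rot: [-0.0, 1.0, 0.0, 0.002]
ft_force: [-1.7, 0.4, 15.9]
width: 23.3
```

>>> servo_tool(rows=[0,0,0.1,0,0,0,0,0,0,0.2,0,0,0,0,0,0,0.3,0,0,0,0,0,0,0.4,0,0,0,0,0,0,0.5,0,0,0,0,0,0,0.6,0,0,0,0,0,0,0.7,0,0,0,0,0,0,0.7,0,0,0,0,0,0,0.7,0,0,0,0,0,0,0.7,0,0,0,0])

```text
clock: 24.7
tcp_pos: [524.4, 41.1, 348.3]
tool_rot: [-0.0, 1.0, 0.0, 0.002]
ft_force: [-2.8, 0.4, 23.4]
width: 24.1
```

>>> servo_tool(rows=[0,0,-12,0,0,0,0,0,0,-40,0,0,0,0,1,-25,-45,0,0,0,0,3,-70,-45,0,0,0,0,5,-115,-45,0,0,0,0,7,-160,-45,0,0,0,0,9,-205,-45,0,0,0,0,11,-250,-45,0,0,0,0,13,-295,-45,0,0,0,0,13,-335.5,-45,0,0,0,0])

```text
clock: 25.7
tcp_pos: [510.4, -296.7, 391.5]
tool_rot: [-0.0, 1.0, -0.0, -0.0]
ft_force: [1.3, 0.5, -3.2]
width: 23.6
```

Run:
```python
from h import *
np.set_printoptions(precision=1,suppress=True)
to([511,-294.5,82.8])
a=cap("scene");b=cap("top")
def cr(im,u,v,w=33,h=40,k=6):
    q=cv2.resize(im[v-h:v+h,u-w:u+w],None,fx=k,fy=k,interpolation=cv2.INTER_CUBIC)
    for i in range(0,2*w,10): cv2.line(q,(i*k,0),(i*k,5),(0,255,255),1);cv2.putText(q,str(u-w+i),(i*k,14),0,.32,(0,255,255))
    for i in range(0,2*h,10): cv2.line(q,(0,i*k),(5,i*k),(0,255,255),1);cv2.putText(q,str(v-h+i),(6,i*k+4),0,.32,(0,255,255))
    return q
cv2.imwrite("pics/m5.png",np.hstack([cr(a["p"],380,220),cr(a["p"],275,120)]))
```

```text
t 25.7 shift [ -0.6   2.2 154. ] turn [-0. -0.  0.] F [ 1.3  0.5 -3.2] w 23.6
```

View pics/m5.png

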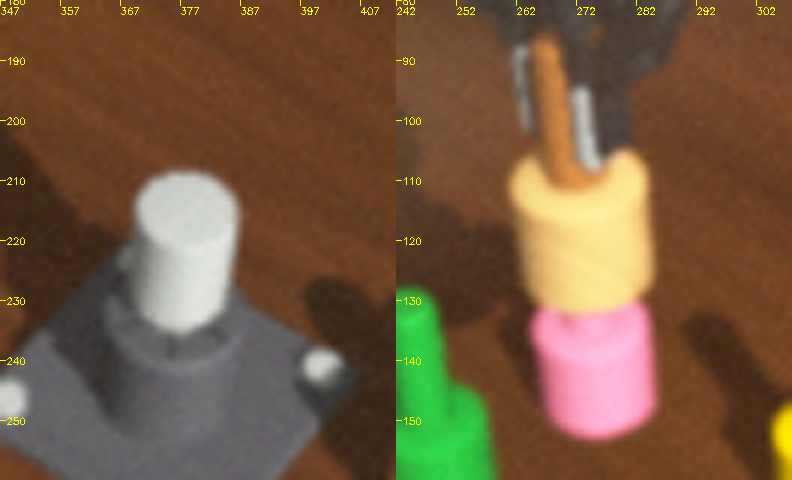

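The stake now sits about 2 px lower in the scene view and upright, and the maul is held straight. Setting the maul down.

>>> servo_tool(rows=[0,1,10,0,0,0,0,0,1,30,0,0,0,0,0,1,52,0,0,0,0,0,1,74,0,0,0,0,0,1,96,0,0,0,0,0,1,116,0,0,0,0,0,1,132,0,0,0,0,0,1,142,0,0,0,0,0,1,147,0,0,0,0,0,1,148,0,0,0,0])

```text
clock: 26.8
tcp_pos: [511.1, -293.0, 243.0]
tool_rot: [-0.001, 1.0, 0.0, -0.0]
ft_force: [-0.5, -0.2, -2.6]
width: 23.6
```

>>> servo_tool(rows=[0,0,0.6,0,0,0,0,0,0,1.2,0,0,0,0,0,0,1.8,0,0,0,0,0,0,2.4,0,0,0,0,0,0,3,0,0,0,0,0,0,3.5,0,0,0,0,0,0,4,0,0,0,0,0,0,4.5,0,0,0,0,0,0,4.5,0,0,0,0,0,0,4.5,0,0,0,0])

```text
clock: 27.8
tcp_pos: [511.1, -293.6, 238.7]
tool_rot: [-0.0, 1.0, -0.0, 0.0]
ft_force: [-0.3, -0.8, -2.6]
width: 23.5
```

>>> servo_tool(rows=[0,0,0.2,0,0,0,0,0,0,0.4,0,0,0,0,0,0,0.6,0,0,0,0,0,0,0.8,0,0,0,0,0,0,1,0,0,0,0,0,0,1.1,0,0,0,0,0,0,1.2,0,0,0,0,0,0,1.2,0,0,0,0,0,0,1.2,0,0,0,0,0,0,1.2,0,0,0,0])

```text
clock: 28.8
tcp_pos: [511.1, -293.6, 237.5]
tool_rot: [-0.0, 1.0, -0.0, 0.0]
ft_force: [-0.4, 0.1, -2.8]
width: 23.5
```

>>> servo_tool(rows=[0,0,0.2,0,0,0,0,0,0,0.4,0,0,0,0,0,0,0.5,0,0,0,0,0,0,0.6,0,0,0,0,0,0,0.7,0,0,0,0,0,0,0.8,0,0,0,0,0,0,0.8,0,0,0,0,0,0,0.8,0,0,0,0,0,0,0.8,0,0,0,0,0,0,0.8,0,0,0,0])

```text
clock: 29.8
tcp_pos: [511.2, -293.6, 237.1]
tool_rot: [-0.0, 1.0, -0.0, 0.0]
ft_force: [-1.3, 0.0, 5.8]
width: 24.0
```

>>> servo_tool(rows=[0,0,-0.5,0,0,0,0,0,0,-0.5,0,0,0,0,0,0,-0.5,0,0,0,0.4,0,0,-0.5,0,0,0,0.6,0,0,-0.5,0,0,0,1,0,0,-0.5,0,0,0,1,0,0,-0.5,0,0,0,1,0,0,-0.5,0,0,0,1,0,0,-0.5,0,0,0,1,0,0,-0.5,0,0,0,1])

```text
clock: 30.8
tcp_pos: [511.1, -293.6, 237.2]
tool_rot: [-0.0, 1.0, -0.0, 0.0]
ft_force: [0.3, 1.0, 0.4]
width: 85.3
```

>>> servo_tool(rows=[0,0,-6,0,0,0,1,0,0,-18,0,0,0,1,0,0,-35,0,0,0,1,0,0,-55,0,0,0,1,0,0,-75,0,0,0,1,0,0,-100,0,0,0,1,60,0,-130,0,0,0,1,105,0,-150,0,0,0,1,150,0,-160,0,0,0,1,150,0,-160,0,0,0,1])

```text
clock: 31.8
tcp_pos: [357.9, -293.4, 400.2]
tool_rot: [0.0, 1.0, -0.001, 0.001]
ft_force: [0.7, 0.0, -0.0]
width: 85.2
```

Run:
```python
from h import *
np.set_printoptions(precision=1,suppress=True)
o=get_obs();print(o["clock"],o["tcp_pos"],o["ft_force"],o["width"])
a=cap("scene","sceneF.png");b=cap("top","topF.png")
def cr(im,u,v,w,h,k):
    return cv2.resize(im[v-h:v+h,u-w:u+w],None,fx=k,fy=k,interpolation=cv2.INTER_CUBIC)
A=a["p"];B=b["p"]
cv2.imwrite("pics/m6.png",np.vstack([np.hstack([cr(A,375,230,40,30,4),cr(B,278,272,40,30,4)]),cv2.resize(np.hstack([cr(A,285,155,60,45,3),cr(B,465,295,60,45,3)])[:, :],(640,240))]))
```

```text
31.8 [ 357.9 -293.4  400.2] [ 0.7  0.  -0. ] 85.20995964205075
```

View pics/m6.png

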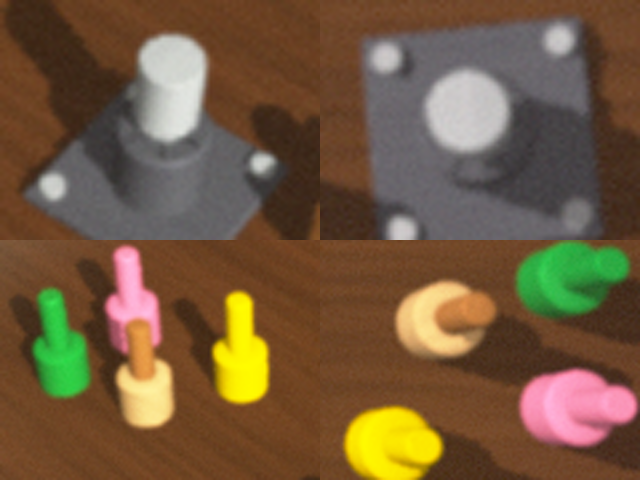

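The final view shows the stake upright and deep in the socket. The maul is standing on its head, and the look-alikes haven't moved.

```bash
python3 -c "
from h import *
a=cap('scene');b=cap('top')
print(tri(a,(378,215.3),b,(274.8,269.6)))
print(sign_off())"
```

```text
(array([523.77182472,  40.61349368, 109.24522343]), np.float64(0.778607705892291))
the job is handed in; nothing more can be done
None
```

The stake is driven home in the bench socket, the maul is standing on its head again, and the job was handed in at about 32 s of the 67 s allowed.

- **Setting the stake:** I lowered it in gently until its own weight came off the gripper (shoulder about 16 mm above the face). After I let go, it stood upright by itself.
- **Driving:** I used three presses with the maul, lifting it about 20 mm clear between them. The first pushed the stake down about 4 mm at 6–7 N. The second ran into a hard stop at about 22 N, with the shoulder about 10 mm above the face. The third stopped at the same height within 0.2 mm at about 27 N. These are readings at the end of each move, so a higher brief peak under the 30 N limit can't be ruled out.
- **Maul:** It went back within about 1 mm of its original spot, and I released it after a light contact of about 9 N.

**Last checks:**
- The final picture shows the stake and maul upright and the look-alikes unmoved. The gripper is clear, with no force on it.
- The two views put the stake's top at about 109 mm and the arm's position put it at about 111 mm, which agrees within the camera error.
- The plug can't be seen, so I infer it is held down from the hard stop and from the stake not rising after the second press.
- I did not look closely at the ball stake, jar or bowl at the end; nothing I did went near them.

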